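# Close the tea-scoop stand to its gauge mark

### The arm

A 6-joint arm with a two-finger parallel gripper is mounted at the origin on the work surface. World frame = base frame: x ahead of the robot, y to its left, z up, the work surface at z = 0. Lengths are in m, angles in rad, forces in N, time in s.
With the tool pointing down it reaches from about 0.425 to 0.95 m from the base axis. Payload 3.5 kg.
Tool frame: the origin (TCP) lies on the centre line of the jaws, within the pads' length; the fingertips stand 17 mm ahead of it and the grasp point (between the pads) lies 2 mm behind it; z points along the fingers, y is the line along which they close (so a half turn about z gives the same grasp; the last joint's range is limited). The gripper opens to 85 mm and grips with 20 to 120 N. Pads are 22 mm wide; open, the fingers measure 114 mm over their backs; the gripper's body (76 mm by 85 mm) begins 54 mm behind the grasp point. The pads swing forward as they close: fully open they stand 13 mm farther back than shut.
Start: joints at [-1.438, 0.286, 1.577, -0, 1.279, -0.15], TCP at [0.188, -0.648, 0.248] pointing down, gripper open.
Joint ranges: [-2.77, 2.77], [-0.9, 2.22], [0.21, 2.48], [-1.53, 4.67], [0.24, 2.81], [-2.84, 2.84]. Speed limits (rad/s): [2.79, 2.79, 3.14, 3.14, 3.14, 3.14].

### API

Orientations are given as a unit quaternion [x, y, z, w].
In Python, from bench import status, get_image, camera_info, ticket, finder gives the robot as it stands.
- The arm moves only by the shell command python3 -m pendant 'ROWS' [FORCE]. ROWS is a JSON object of lists of equal length, an entry for each row: "xyz": the shift along the tool's x, y, z in m, a list of three; "delta_rot": the turn, a rotation vector about the tool's x, y, z in rad, a list of three; "jaw": the closure, from 0 (fully open) to 1 (shut). In form: {"xyz": [[dx, dy, dz], ...], "delta_rot": [[rx, ry, rz], ...], "jaw": [jaw, ...]}. A call has 1 to 8 rows; each row shifts and turns the commanded pose from where the row before left it, along the tool's axes as they then stand; what a row does not reach is not made up. A row lasts 1/10 s, in which the tool goes at most 50 mm and 8.59 degrees, less where a joint would pass 70% of its speed; a pose out of reach is approached as far as the arm can. A call is refused whole if a number of a shift passes 0.05 or a number of a turn 0.15, either way. A call with a gripper value outside its range is refused whole. The fingers move at their own pace and stop on an object; FORCE is the grip in N (left out, the last holds). Time passes only in rows, so rows that do not move let the fingers close. It gives the time, the measured TCP pose, the force, the opening and the grip force at its end, in the units of the state.
- status.sense(): the state, without advancing time (a new reading comes with each control period).
- get_image(name): name is "side" or "top"; returns (picture, depth): 420x560x3 uint8, red, green, blue; 420x560 float32, m along the optical axis (not along the pixel's ray), 0 where there is no reading.
- camera_info(name): a dict with "vfov" (degrees; the focal length in pixels is half the picture's height over the tangent of half this angle, whatever the lens; pixels are square), "cx", "cy" (the principal point, pixels), "k1" (the pictures are not rectified: a ray, as slopes to the right and down, at radius r is drawn at 1 + k1 r^2 times it, then the intrinsics apply), "extrinsics" (4x4, takes a point from camera to world coordinates). Camera axes: x right, y up, looking along -z (the intrinsics and any distortion apply to the point x, -y, -z); pixel columns grow to the right and rows downward; lengths in m; the calibration is good to about 2 mm. A picture is of the moment at which its call begins. camera_info takes no time and is no camera call.
- ticket.hand_in(): hands the job in; it is judged then, once.
Trained networks look in the newest picture that a camera, given by its name, has taken for a name from the list of things; names that differ only in an ending like _2 or _b are one class to them, and where a whole thing is asked for, a point or a joint stands for the part that bears it (a point fixed in the world has none). Each returns a list of dicts, best first, with "conf" (0 to 1); they miss things now and then, are a little off and sometimes report something else, mostly with a low value. They report only what shows in the picture. A call takes as long as a camera call. They do not tell look-alikes from the thing itself.
- finder.masks_of(camera, name): "mask" (420x560 bool, what is visible of it) and "box" ([left, top, width, height] in pixels, round what is visible of it).
The state is a dict: "clock": time; "q": joint angles; "joint_vel": joint speeds; "tau": joint torques, N m; "eef_pos": TCP position; "eef_rot": TCP orientation; "wrist_force": force on the tool from outside, world axes, zero at the start; "ft_torque": the same for the moment, N m; "width": finger opening in m; "gripper_force": force on a finger pad.
Only numpy, scipy, OpenCV 4.12 (cv2) and the standard library are available. Lean on these libraries where they do the work, as an engineer would, in place of code of your own. Each camera call takes 0.05 s, during which the arm holds its last target. There are 200 camera calls.

### The job

The two bamboo tea scoops lean loose in their rosewood stand. Put a fingertip on top of the stand's knurled brass wheel and roll it until the sliding jaw has closed so far that its brass pointer stands at the dark gauge line, which brings both scoops upright without pinching them, then take the hand away. Move the jaw by its wheel alone, do not touch or lift the scoops, and leave the other tea things where they stand.

Things in the scene. Friction and masses are not known exactly. Their poses are not given: they have to be found in the camera images.
- stand: rosewood scoop stand, fixed to the shelf; base 200 x 100 x 14 mm, x from -35 to +165 mm. Origin on the underside straight below the wheel; x runs from the wheel to the scoops, y to the left seen that way, z up. At x 100 to 154 mm a block 74 mm high has two upright slots, 12 mm wide, at y = +20 and -20 mm, back wall at x = 140 mm, floor 14 mm high. Cheeks 46 mm high, 60 and 92 mm long in y, flank the wheel.
- wheel: knurled brass adjuster wheel, 44 mm in diameter, 16 mm thick, axis level along the stand's x. Origin at its centre, 38 mm above the shelf: its crest is 60 mm up, 14 mm above the cheeks. Rolling the crest to the stand's -y (right, seen from the wheel towards the scoops) closes the jaw, to +y opens it. The body turns with the wheel.
- wheel_axis (a point): the wheel's centre. Its screw moves the jaw 16 mm a turn, so 1.16 mm per 10 mm rolled at the crest. Friction takes about 1.2 N along the rim to overcome; the wheel stays where it is left and holds the jaw. A flat fingertip pressed on the crest with some 3 to 10 N and drawn along y turns it with little slip.
- jaw: rosewood sliding jaw: a crossbar 18 mm thick, 86 mm long, its top 74 mm above the shelf, with two tongues that run in the slots and a brass pointer on top; slides along the stand's x only, driven by the wheel. Origin at shelf height below the pointer's tip; the crossbar lies 33 to 51 mm behind it.
- pointer (a point): tip of the jaw's flat brass pointer, 76 mm above the shelf, on the stand's centre line; it moves to the stand's +x as the jaw closes. At the start it is 9 to 16 mm short of the gauge line.
- gauge (a point): gauge mark: one dark line across the white bone inlay on top of the slotted block, at x = 125 mm, y = 0 of the stand; axes as the stand's. With the pointer on this line 7.5 mm is left between each tongue and the back wall; 2.5 mm past it the tongues pinch the scoops.
- scoop_left: bamboo tea scoop standing loose in the left slot (y = +20 mm of the stand): shaft 5 x 9 mm, 180 mm long, curved tip up, 12 g. Origin at its foot, z up the shaft. It leans until the jaw closes.
- scoop_right: the like scoop in the right slot (y = -20 mm of the stand).
- waste_bowl: hammered copper waste bowl, 132 mm across, 78 mm high; stands loose; origin at the centre of its underside
- tea_bowl: dark stoneware tea bowl, 120 mm across, 76 mm high; stands loose; origin at the centre of its underside
- jar: squat orange stoneware jar with a black lacquered lid, 100 mm across, 78 mm high; stands loose; origin at the centre of its underside
- whisk_holder: white waisted porcelain whisk holder, 60 mm across, 86 mm high; stands loose; origin at the centre of its underside
- caddy: black lacquered tea caddy, 69 mm across, 68 mm high; stands loose; origin at the centre of its underside
- whisk: bamboo tea whisk standing on its handle, tines up, 52 mm across, 105 mm high; stands loose; origin at the centre of its underside
- lid_rest: bamboo lid rest (a short open tube), 54 mm across, 52 mm high; stands loose; origin at the centre of its underside
Mind the look-alikes: they are no part of the job. Leave any purple look-alike of the scoop_left alone. Leave any blue look-alike of the stand alone.

How it is judged:
By the outcome, as a careful person would: the job done as asked, in the order asked, and still so for the second after the job is handed in, with the robot touching nothing.
It also fails if it takes over 64 s, if anything falls off the work surface, if the arm or the gripper's body presses on something with over 40 N, if the wrist force passes 120 N, or if a joint passes its speed limit or range.

## Working session

There is one attempt and no reset: what is moved stays moved. The work goes in short steps, Python scripts to look and compute and a shell command to move; the robot and the scene stay as the last step left them, time stands still between calls to the robot, and variables do not carry over. Pictures are saved under pics/ and viewed, at most 10 in all, crops included, and the job is handed in when it is done.

```bash
mkdir -p pics; cat > h.py <<'E'
import numpy as np, cv2
from bench import status, get_image, camera_info, ticket, finder
def K(n):
    c=camera_info(n); f=210/np.tan(np.radians(c["vfov"]/2)); return c,f
def ray(n,u,v):
    c,f=K(n); d=np.array([(u-c["cx"])/f,(v-c["cy"])/f]); s=d.copy()
    for _ in range(30): s=d/(1+c["k1"]*(s@s))
    E=np.array(c["extrinsics"]); return E[:3,3],E[:3,:3]@np.array([s[0],-s[1],-1])
def pz(n,u,v,z):
    o,d=ray(n,u,v); return o+d*(z-o[2])/d[2]
def pd(n,u,v,dep):
    o,d=ray(n,u,v); return o+d*dep
def proj(n,P):
    c,f=K(n); E=np.array(c["extrinsics"]); p=E[:3,:3].T@(np.array(P)-E[:3,3]); s=np.array([p[0],-p[1]])/-p[2]
    s=s*(1+c["k1"]*(s@s)); return s*f+[c["cx"],c["cy"]]
def tri(n1,p1,n2,p2):
    o,d=ray(n1,*p1); q,e=ray(n2,*p2); A=np.stack([d,-e],1); t=np.linalg.lstsq(A,q-o,rcond=None)[0]
    a,b=o+d*t[0],q+e*t[1]; return (a+b)/2,np.linalg.norm(a-b)
def save(im,name): cv2.imwrite("pics/"+name,im[...,::-1])
E
python3 - <<'E'
from h import *
for n in("top","side"):
    im,d=get_image(n); save(im,n+"1.png"); np.save(n+"d.npy",d); np.save(n+"i.npy",im)
    print(n,np.round(camera_info(n)["extrinsics"],3).tolist(),camera_info(n)["k1"])
    for k in("stand","wheel","pointer","gauge","jaw","scoop_left"):
        for r in finder.masks_of(n,k)[:3]:
            m=r["mask"]; v,u=np.nonzero(m); dd=np.median(d[m]); print(k,round(r["conf"],2),r["box"],u.mean().round(1),v.mean().round(1),pd(n,u.mean(),v.mean(),dd).round(3))
s=status.sense();print(s["eef_pos"],s["eef_rot"],s["wrist_force"],s["clock"])
E
```

```text
top [[0.018, 0.982, -0.188, 0.284], [-1.0, 0.017, -0.007, 0.029], [-0.004, 0.189, 0.982, 1.055], [0.0, 0.0, 0.0, 1.0]] -0.015452523195072343
stand 0.75 [159.7, 243.7, 54.1, 86.4] 186.0 287.8 [0.262 0.245 0.054]
stand 0.63 [243.2, 131.7, 56.9, 85.3] 272.5 173.2 [0.543 0.048 0.052]
wheel 0.71 [255.5, 167.6, 20.6, 42.6] 266.9 190.1 [0.5   0.061 0.052]
wheel 0.46 [166.6, 294.6, 23.6, 34.6] 180.5 312.4 [0.206 0.255 0.055]
wheel 0.37 [291.6, 217.4, 24.3, 22.4] 304.2 227.3 [ 0.406 -0.029  0.082]
pointer 0.85 [163.5, 267.2, 39.1, 27.7] 183.7 283.1 [0.273 0.247 0.075]
pointer 0.58 [246.8, 130.1, 51.6, 86.5] 272.1 173.1 [0.543 0.049 0.052]
pointer 0.56 [257.5, 142.2, 33.8, 36.8] 274.1 162.0 [0.566 0.044 0.071]
gauge 0.66 [161.4, 249.5, 49.6, 80.0] 186.1 287.6 [0.262 0.245 0.054]
gauge 0.59 [245.8, 131.1, 55.4, 83.2] 272.5 172.9 [0.544 0.048 0.052]
jaw 0.94 [258.3, 142.6, 31.7, 33.5] 274.1 162.0 [0.566 0.044 0.072]
jaw 0.62 [161.3, 268.6, 41.5, 26.6] 183.2 283.4 [0.272 0.248 0.075]
scoop_left 0.56 [269.9, 103.8, 8.6, 39.3] 273.4 121.5 [0.642 0.047 0.144]
scoop_left 0.49 [340.7, 81.1, 40.4, 35.7
[... 478 characters left out ...]
.5, 170.8, 21.9, 16.1] 142.2 177.2 [0.207 0.251 0.047]
pointer 0.58 [291.9, 191.3, 22.0, 39.4] 301.7 209.6 [0.566 0.027 0.062]
gauge 0.84 [249.4, 189.8, 88.4, 51.7] 296.9 217.2 [0.556 0.026 0.043]
gauge 0.71 [126.7, 154.3, 80.0, 49.4] 169.7 181.0 [0.276 0.228 0.042]
jaw 0.9 [295.0, 189.1, 21.8, 41.6] 301.5 209.2 [0.566 0.028 0.063]
jaw 0.88 [156.2, 157.2, 25.9, 41.3] 167.3 174.4 [0.273 0.234 0.058]
scoop_left 0.81 [385.2, 268.4, 87.7, 38.5] 429.2 288.6 [ 0.773 -0.2    0.008]
scoop_left 0.66 [327.3, 149.3, 19.2, 45.3] 336.1 171.9 [0.644 0.047 0.138]
[ 0.18838523 -0.64817806  0.24836608] [ 9.90020662e-01  1.40922269e-01 -1.26621613e-05  5.61687729e-05] [ 0.83421699 -0.03501237 -0.38060017] 0.7
```

```bash
python3 - <<'E'
from h import *
a=np.load("topi.npy")[90:290,140:400]; b=np.load("sidei.npy")[110:310,120:380]
save(cv2.resize(np.vstack([a]),None,fx=3,fy=3,interpolation=2),"t1.png")
save(cv2.resize(b,None,fx=3,fy=3,interpolation=2),"s1.png")
E
```

```text
(no output)
```

View pics/t1.png

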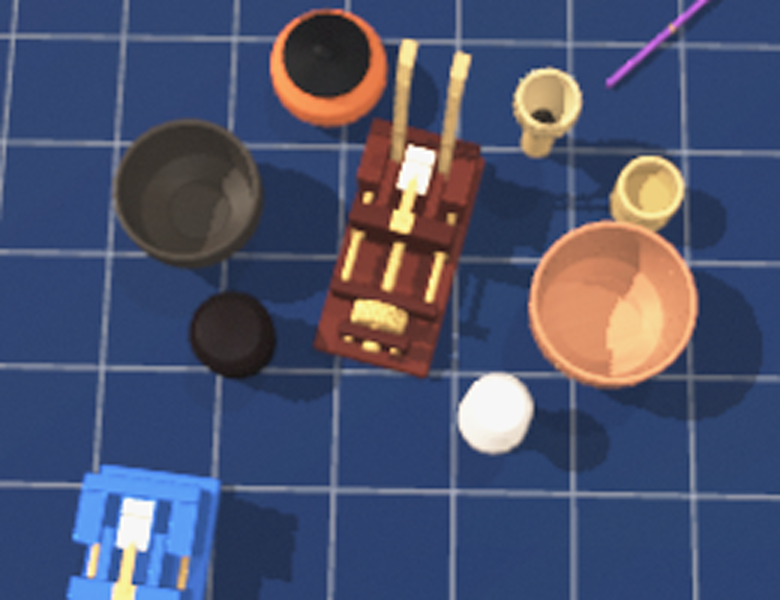

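View pics/s1.png

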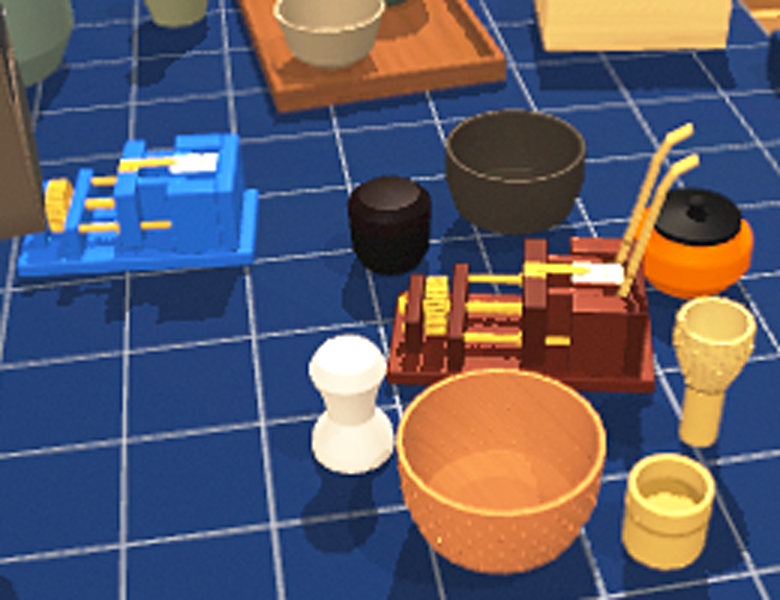

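The rosewood stand is the one at top-view px (272,173), with its wheel at (266,195). The blue stand at lower left is the look-alike. In the side view the wheel crest is near (265,207) and the white inlay near (319,201). Next I fit the stand pose and zoom in on the gauge.

```bash
python3 - <<'E'
from h import *
from scipy.optimize import least_squares
T=lambda u,v:(140+u/3,90+v/3); S=lambda u,v:(120+u/3,110+v/3)
obs=[("top",(0,0,60),T(379,314)),("top",(-35,50,14),T(316,350)),("top",(-35,-50,14),T(430,376)),
("side",(-35,-50,0),S(390,383)),("side",(165,-50,0),S(653,389)),("side",(0,0,60),S(436,278)),("top",(122,0,74),T(416,168)),("side",(122,0,74),S(599,272))]
def W(p,q):
    c,s=np.cos(p[2]),np.sin(p[2]); x,y,z=np.array(q)/1000; return np.array([p[0]+c*x-s*y,p[1]+s*x+c*y,z])
f=lambda p:np.concatenate([proj(n,W(p,q))-o for n,q,o in obs])
r=least_squares(f,[.5,.06,-.15],loss="soft_l1"); print(r.x,np.round(r.fun.reshape(-1,2),1).tolist())
np.save("pose.npy",r.x)
print("tri crest",tri("top",T(379,314),"side",S(436,278)),"inlay",tri("top",T(416,168),"side",S(599,272)))
for n in("top","side"):
    d=np.load(n+"d.npy"); print(n,"px/m",[np.round(proj(n,W(r.x,q)),1).tolist() for q in((125,0,76),(115,0,76),(0,0,60))])
a=np.load("topi.npy")[130:175,255:300]; b=np.load("sidei.npy")[180:225,285:330]
save(np.hstack([cv2.resize(x,(396,396),interpolation=0) for x in(a,b)]),"z1.png")
E
```

```text
[ 0.48902906  0.06158962 -0.20727674] [[0.1, -0.9], [-0.8, -0.3], [-0.2, -0.2], [-1.5, 2.0], [0.4, 1.0], [-0.8, 2.3], [-1.0, -0.9], [-0.1, -0.2]]
tri crest (array([0.48840335, 0.06158344, 0.06558696]), np.float64(0.005161607823670554)) inlay (array([0.60680613, 0.03384276, 0.07521393]), np.float64(0.002059083486085981))
top px/m [[277.9, 143.7], [277.0, 147.5], [266.4, 193.8]]
side px/m [[321.0, 199.8], [316.5, 199.7], [264.5, 204.9]]
```

View pics/z1.png

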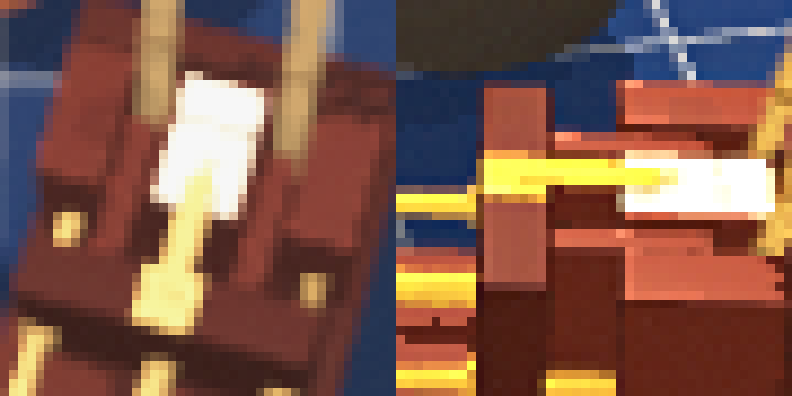

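The gauge line shows faintly at top px (279.4,143.6), and the fit predicts (277.9,143.7). The pointer tip is at (278.3,148.4), so the gap is about 11–12.5 mm. The stand fit looks consistent, so I approach above the wheel with the fingers shut and tool y along the stand's y.

```bash
python3 -m pendant '{"xyz":[[0,0,0],[0,0,0],[0,0,0],[0,0,0],[0.022,-0.043,0],[0.022,-0.043,0],[0.022,-0.043,0],[0.022,-0.043,0]],"delta_rot":[[0,0,0.1225],[0,0,0.1225],[0,0,0.1225],[0,0,0.1225],[0,0,0],[0,0,0],[0,0,0],[0,0,0]],"jaw":[1,1,1,1,1,1,1,1]}' 40
python3 -m pendant '{"xyz":[[0.022,-0.043,0],[0.022,-0.043,0],[0.022,-0.043,0],[0.022,-0.043,0],[0,-0.045,0],[0,-0.045,0],[0,-0.045,0],[0,-0.045,0]],"delta_rot":[[0,0,0],[0,0,0],[0,0,0],[0,0,0],[0,0,0],[0,0,0],[0,0,0],[0,0,0]],"jaw":[1,1,1,1,1,1,1,1]}'
python3 - <<'E'
from h import *
s=status.sense(); p=np.load("pose.npy"); c,n=np.cos(p[2]),np.sin(p[2])
R=__import__("scipy.spatial.transform",fromlist=["R"]).Rotation.from_quat(s["eef_rot"]).as_matrix()
print(R.round(3).tolist(),s["eef_pos"],s["q"],"to wheel in tool:",R.T@(np.array([p[0],p[1],.06])-s["eef_pos"]))
E
```

```text
clock: 1.5
eef_pos: [0.3107, -0.4965, 0.2484]
eef_rot: [0.995, -0.104, 0.0, 0.0]
wrist_force: [0.3, -0.8, -0.0]
width: -0.0002
gripper_force: 0.0
clock: 2.3
eef_pos: [0.4686, -0.1698, 0.2487]
eef_rot: [0.995, -0.104, 0.0, 0.0]
wrist_force: [1.3, -0.4, -0.7]
width: 0.0003
gripper_force: 0.0
[[0.979, -0.206, 0.001], [-0.206, -0.979, -0.0], [0.001, 0.0, -1.0]] [ 0.46858749 -0.16980103  0.24865183] [-5.51570773e-01 -1.11048470e-01  2.00180005e+00  1.44884344e-04
  1.24996075e+00  1.22659594e+00] to wheel in tool: [-0.02781236 -0.23067227  0.18858891]
```

```bash
python3 -m pendant '{"xyz":[[-0.005,-0.045,0],[-0.005,-0.045,0],[-0.005,-0.045,0],[-0.005,-0.045,0],[-0.005,-0.045,0],[-0.003,-0.018,0.02],[0,0,0.04],[0,0,0.04]],"delta_rot":[[0,0,0],[0,0,0],[0,0,0],[0,0,0],[0,0,0],[0,0,0],[0,0,0],[0,0,0]],"jaw":[1,1,1,1,1,1,1,1]}'
python3 -m pendant '{"xyz":[[0,0,0.04],[0,0,0.010],[0,0,0]],"delta_rot":[[0,0,0],[0,0,0],[0,0,0]],"jaw":[1,1,1]}'
python3 - <<'E'
from h import *
s=status.sense(); p=np.load("pose.npy")
R=__import__("scipy.spatial.transform",fromlist=["R"]).Rotation.from_quat(s["eef_rot"]).as_matrix()
print("to wheel in tool:",R.T@(np.array([p[0],p[1],.06])-s["eef_pos"]))
im,_=get_image("side"); a=im[140:240,210:350]; save(cv2.resize(a,None,fx=5,fy=5,interpolation=0),"s2.png")
E
```

```text
clock: 3.1
eef_pos: [0.4918, 0.073, 0.1486]
eef_rot: [0.995, -0.102, 0.002, -0.0]
wrist_force: [-0.1, 0.2, -0.3]
width: -0.0002
gripper_force: 0.0
clock: 3.4
eef_pos: [0.4899, 0.072, 0.097]
eef_rot: [0.995, -0.103, -0.002, 0.0]
wrist_force: [-1.0, -0.5, 0.8]
width: -0.0002
gripper_force: 0.0
to wheel in tool: [0.00147961 0.01036451 0.03698409]
```

View pics/s2.png

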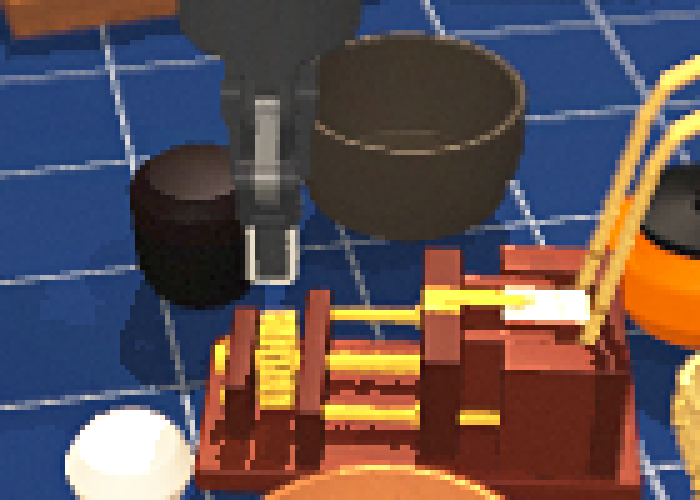

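The fingertip is centred over the wheel (crop 272 vs 278), about 20 mm above it. I descend to contact.

```bash
python3 -m pendant '{"xyz":[[0.001,0,0.009],[0,0,0.007],[0,0,0],[0,0,0.002],[0,0,0]],"delta_rot":[[0,0,0],[0,0,0],[0,0,0],[0,0,0],[0,0,0]],"jaw":[1,1,1,1,1]}'
for i in 1 2 ; do python3 -m pendant '{"xyz":[[0,0,0.001],[0,0,0]],"delta_rot":[[0,0,0],[0,0,0]],"jaw":[1,1]}'; done
```

```text
clock: 3.95
eef_pos: [0.4921, 0.0717, 0.0805]
eef_rot: [0.995, -0.103, 0.0, 0.0]
wrist_force: [0.1, -0.1, 0.3]
width: -0.0001
gripper_force: 0.0
clock: 4.15
eef_pos: [0.492, 0.0718, 0.0794]
eef_rot: [0.995, -0.103, 0.0, -0.0]
wrist_force: [0.1, -0.7, 0.1]
width: 0.0001
gripper_force: 0.0
clock: 4.35
eef_pos: [0.4919, 0.0718, 0.0782]
eef_rot: [0.995, -0.103, -0.0, 0.0]
wrist_force: [0.7, 0.2, -0.6]
width: 0.0002
gripper_force: 0.0
```

```bash
for i in 1 2 3; do python3 -m pendant '{"xyz":[[0,0,0.001],[0,0,0]],"delta_rot":[[0,0,0],[0,0,0]],"jaw":[1,1]}' | grep -E "pos|wrist"; done
```

```text
eef_pos: [0.4919, 0.0718, 0.0772]
wrist_force: [0.1, 0.6, 0.2]
eef_pos: [0.4921, 0.0718, 0.0768]
wrist_force: [-0.8, -0.1, 4.0]
eef_pos: [0.4923, 0.0719, 0.0765]
wrist_force: [-3.1, -0.2, 8.6]
```

```bash
python3 -m pendant '{"xyz":[[0,0.005,0],[0,0.006,0],[0,0.006,0],[0,0.005,0],[0,0,0]],"delta_rot":[[0,0,0],[0,0,0],[0,0,0],[0,0,0],[0,0,0]],"jaw":[1,1,1,1,1]}'
python3 - <<'E'
from h import *
im,_=get_image("side"); np.save("side2.npy",im); a=im[180:230,250:330]; b=np.load("sidei.npy")[180:230,250:330]; save(np.vstack([cv2.resize(x,None,fx=6,fy=6,interpolation=0) for x in (b,a)]),"s3.png")
E
```

```text
clock: 5.45
eef_pos: [0.4877, 0.0497, 0.0754]
eef_rot: [0.995, -0.104, 0.0, 0.0]
wrist_force: [0.1, -0.9, 2.8]
width: 0.0002
gripper_force: 1.2
```

View pics/s3.png

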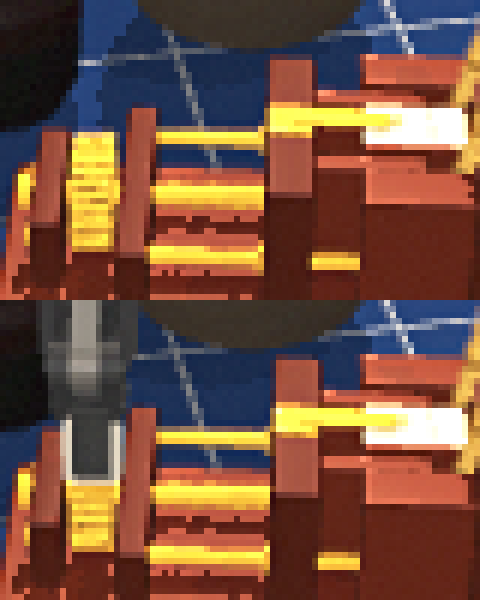

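The jaw closed by about 2.5 mm (crossbar moved 1.1 px), as expected for 22 mm rolled. I repeat strokes of 21 mm.

```bash
cat > m.py <<'E'
from h import *
p=np.load("pose.npy"); c,s=np.cos(p[2]),np.sin(p[2]); W=lambda x,y,z:np.array([p[0]+(c*x-s*y)/1e3,p[1]+(s*x+c*y)/1e3,z/1e3])
ref=np.load("sidei.npy").astype(np.float32)
im=np.mean([get_image("side")[0] for _ in range(3)],0).astype(np.float32); np.save("cur.npy",im)
def shift(im):
    t=lambda a:cv2.cvtColor(a.astype(np.uint8),cv2.COLOR_RGB2GRAY)
    A=t(ref)[187:212,293:305]; B=t(im)[183:216,288:320]
    f=8; A=cv2.resize(A,None,fx=f,fy=f,interpolation=cv2.INTER_CUBIC);B=cv2.resize(B,None,fx=f,fy=f,interpolation=cv2.INTER_CUBIC)
    r=cv2.matchTemplate(B,A,cv2.TM_CCOEFF_NORMED); _,v,_,l=cv2.minMaxLoc(r); return np.array(l)/f-[5,4],v
k=(proj("side",W(80,0,74))-proj("side",W(70,0,74)))[0]/10
sh,v=shift(im); print("shift px",sh,"score",round(v,3),"jaw mm",sh[0]/k)
E
python3 -m pendant '{"xyz":[[0,0,-0.010],[0,-0.012,0],[0,-0.012,0],[0,0,0.008],[0,0,0.002],[0,0,0],[0,0,0]],"delta_rot":[[0,0,0],[0,0,0],[0,0,0],[0,0,0],[0,0,0],[0,0,0],[0,0,0]],"jaw":[1,1,1,1,1,1,1]}' | grep -E "pos|wrist"
python3 -m pendant '{"xyz":[[0,0.005,0],[0,0.006,0],[0,0.005,0],[0,0.005,0],[0,0,0]],"delta_rot":[[0,0,0],[0,0,0],[0,0,0],[0,0,0],[0,0,0]],"jaw":[1,1,1,1,1]}'| grep -E "pos|wrist"
python3 m.py
```

```text
eef_pos: [0.4929, 0.0748, 0.076]
wrist_force: [-0.8, 3.8, 6.9]
eef_pos: [0.4878, 0.0529, 0.0755]
wrist_force: [-2.9, -0.6, 5.8]
shift px [2.125 0.125] score 0.983 jaw mm 4.7019121651132485
```

```bash
python3 -m pendant '{"xyz":[[0,0,-0.010],[0,-0.011,0],[0,-0.010,0],[0,0,0.008],[0,0,0.002],[0,0,0],[0,0,0]],"delta_rot":[[0,0,0],[0,0,0],[0,0,0],[0,0,0],[0,0,0],[0,0,0],[0,0,0]],"jaw":[1,1,1,1,1,1,1]}' | grep -E "pos|wrist"
python3 -m pendant '{"xyz":[[0,0.005,0],[0,0.006,0],[0,0.005,0],[0,0.005,0],[0,0,0]],"delta_rot":[[0,0,0],[0,0,0],[0,0,0],[0,0,0],[0,0,0]],"jaw":[1,1,1,1,1]}'| grep -E "pos|wrist"
python3 m.py
python3 - <<'E'
from h import *
c=np.load("cur.npy").astype(np.uint8)[188:213,285:335]
r=np.load("sidei.npy")[188:213,285:335]
save(np.vstack([cv2.resize(x,None,fx=12,fy=12,interpolation=cv2.INTER_CUBIC) for x in(r,c)]),"z3.png")
E
```

```text
eef_pos: [0.4929, 0.0747, 0.0759]
wrist_force: [-0.7, 3.0, 7.5]
eef_pos: [0.4879, 0.0529, 0.0755]
wrist_force: [-3.0, -1.8, 6.9]
shift px [3.5   0.125] score 0.96 jaw mm 7.744325919010057
```

View pics/z3.png

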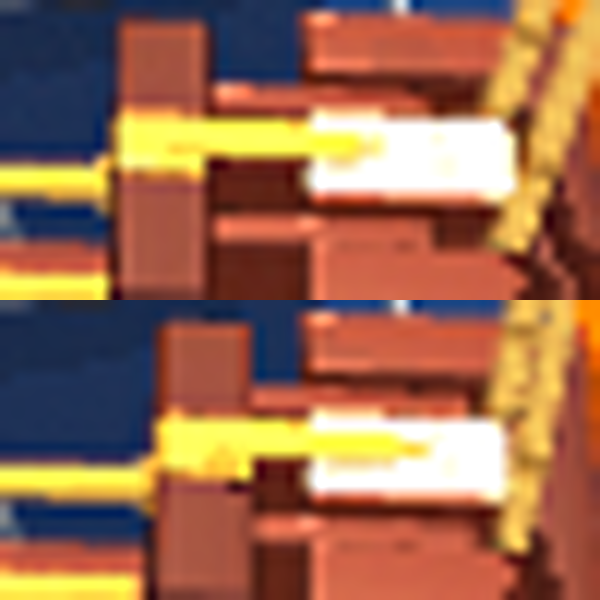

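The side crop shows the gauge line at px ≈322.1 and the tip at ≈320.7, so about 3–4 mm remain. I make a shorter stroke (16 mm), then lift clear and measure.

```bash
python3 -m pendant '{"xyz":[[0,0,-0.010],[0,-0.010,0],[0,-0.009,0],[0,0,0.008],[0,0,0.002],[0,0,0],[0,0,0]],"delta_rot":[[0,0,0],[0,0,0],[0,0,0],[0,0,0],[0,0,0],[0,0,0],[0,0,0]],"jaw":[1,1,1,1,1,1,1]}' | grep -E "pos|wrist"
python3 -m pendant '{"xyz":[[0,0.005,0],[0,0.006,0],[0,0.005,0],[0,0,0],[0,0,-0.01]],"delta_rot":[[0,0,0],[0,0,0],[0,0,0],[0,0,0],[0,0,0]],"jaw":[1,1,1,1,1]}'| grep -E "pos|wrist"
python3 m.py
python3 - <<'E'
from h import *
t=np.mean([get_image("top")[0] for _ in range(4)],0); np.save("topc.npy",t)
print("arm occludes?",np.abs(t-np.load("topi.npy"))[135:155,270:290].mean())
p=np.load("pose.npy"); c,s=np.cos(p[2]),np.sin(p[2]); W=lambda x,y,z:np.array([p[0]+(c*x-s*y)/1e3,p[1]+(s*x+c*y)/1e3,z/1e3])
xs=np.arange(98,145,1.0)
def prof(n,img,y,z):
    q=np.array([proj(n,W(x,y,z)) for x in xs],np.float32); return cv2.remap(img.astype(np.float32),q[None,:,0].copy(),q[None,:,1].copy(),cv2.INTER_CUBIC)[0]
S=np.load("cur.npy")
for n,img,off in(("top",np.load("topi.npy"),74),("top",t,74),("side",np.load("sidei.npy"),74),("side",S,74)):
    print(n); 
    for y in(-8,-6,-4,-2,0,2,4,6,8): print(y,prof(n,img,y,off)[:,2].astype(int).tolist())
E
```

```text
eef_pos: [0.4925, 0.0728, 0.0759]
wrist_force: [-0.8, 3.4, 6.8]
eef_pos: [0.4876, 0.0562, 0.0842]
wrist_force: [0.3, 0.6, -0.0]
shift px [4.25 0.25] score 0.952 jaw mm 9.403824330226497
arm occludes? 37.200625
top
-8 [48, 75, 112, 165, 200, 223, 235, 232, 232, 237, 242, 245, 247, 248, 247, 246, 246, 246, 246, 246, 246, 246, 246, 246, 245, 243, 239, 233, 231, 233, 239, 245, 248, 247, 247, 247, 247, 249, 261, 253, 189, 112, 46, 26, 36, 38, 39]
-6 [96, 100, 114, 139, 165, 189, 199, 199, 200, 202, 210, 223, 236, 245, 248, 245, 240, 236, 236, 240, 244, 246, 246, 246, 244, 242, 236, 229, 225, 230, 240, 248, 249, 247, 247, 247, 247, 252, 257, 236, 194, 137, 77, 48, 36, 33, 40]
-4 [136, 136, 141, 146, 153, 163, 168, 170, 165, 156, 155, 160, 171, 186, 200, 211, 215, 218, 227, 237, 245, 247, 247, 246, 246, 244, 239, 233, 231, 235, 243, 248, 248, 247, 247, 247, 247, 250, 249, 238, 222, 176, 111, 58, 27, 31, 44]
-2 [154, 155, 155, 153, 152, 151, 151, 153, 153, 154, 152, 152, 162, 176, 192, 207, 213, 222, 231, 239, 246, 247, 246, 247, 247, 246, 245, 243, 241, 240, 241, 244, 246, 247, 247, 247, 24
[... 6656 characters left out ...]
25, 162, 97, 74, 65, 70, 79, 77]
4 [97, 95, 92, 85, 72, 60, 54, 53, 54, 55, 57, 57, 58, 58, 56, 56, 55, 53, 52, 54, 54, 70, 95, 124, 146, 154, 154, 143, 174, 226, 263, 263, 254, 254, 254, 254, 254, 263, 278, 248, 180, 114, 84, 76, 75, 85, 84]
6 [89, 88, 89, 95, 108, 121, 127, 124, 122, 116, 117, 117, 117, 117, 117, 116, 110, 110, 108, 111, 111, 130, 160, 200, 240, 256, 247, 212, 204, 232, 259, 262, 256, 256, 256, 256, 256, 258, 266, 239, 181, 117, 87, 81, 78, 85, 86]
8 [69, 64, 69, 91, 149, 206, 243, 235, 229, 229, 225, 224, 224, 225, 225, 225, 225, 221, 225, 229, 229, 233, 244, 255, 270, 278, 273, 253, 245, 258, 274, 277, 273, 273, 273, 276, 283, 272, 256, 213, 155, 102, 71, 75, 77, 85, 87]
```

Measured: the gap was about 11 mm and about 9.4 mm is travelled, leaving about 1.5 mm. I roll 8 mm (0.9 mm of jaw), then retreat for a clear look from both cameras.

```bash
python3 -m pendant '{"xyz":[[0,-0.010,0],[0,0,0.008],[0,0,0.002],[0,0,0],[0,0.004,0],[0,0.004,0],[0,0,0],[0,0,-0.01]],"delta_rot":[[0,0,0],[0,0,0],[0,0,0],[0,0,0],[0,0,0],[0,0,0],[0,0,0],[0,0,0]],"jaw":[1,1,1,1,1,1,1,1]}' | grep -E "pos|wrist"
python3 -m pendant '{"xyz":[[0,0,-0.05],[0,0,-0.05],[0,0.02,-0.04],[0,0.045,0],[0,0.045,0],[0,0.045,0],[0,0.045,0],[0,0,0]],"delta_rot":[[0,0,0],[0,0,0],[0,0,0],[0,0,0],[0,0,0],[0,0,0],[0,0,0],[0,0,0]],"jaw":[1,1,1,1,1,1,1,1]}' | grep -E "pos|wrist"
python3 m.py
python3 - <<'E'
from h import *
t=np.mean([get_image("top")[0] for _ in range(4)],0).astype(np.uint8); np.save("topc.npy",t)
s=np.load("cur.npy").astype(np.uint8); f=lambda a:cv2.resize(a,None,fx=14,fy=14,interpolation=cv2.INTER_CUBIC)
save(np.hstack([f(t[135:160,265:293]),f(s[188:213,305:333])]),"z4.png")
E
```

```text
eef_pos: [0.4883, 0.0583, 0.0845]
wrist_force: [1.2, 0.5, -0.3]
eef_pos: [0.447, -0.1417, 0.2253]
wrist_force: [-0.1, 0.4, 0.3]
shift px [4.875 0.125] score 0.964 jaw mm 10.786739672906865
```

View pics/z4.png

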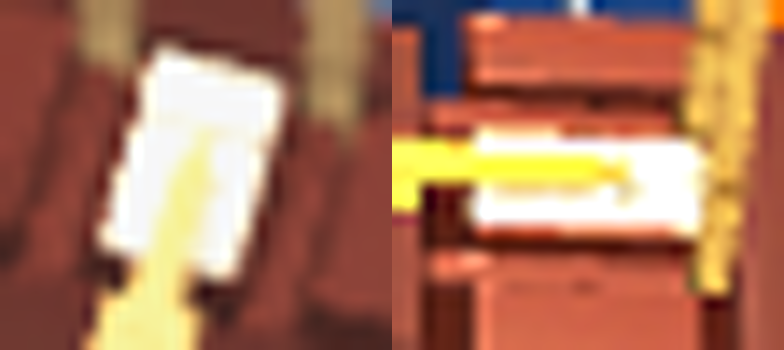

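The pointer tip is at or very near the line in both views, and the scoops look upright. As a cross-check, I measure the crossbar-to-block gap (8 mm at target) and the tip shift.

```bash
python3 - <<'E'
from h import *
p=np.load("pose.npy"); c,s=np.cos(p[2]),np.sin(p[2]); W=lambda x,y,z:np.array([p[0]+(c*x-s*y)/1e3,p[1]+(s*x+c*y)/1e3,z/1e3])
def prof(n,img,xs,y,z):
    q=np.array([proj(n,W(x,y,z)) for x in xs],np.float32); return cv2.remap(img.astype(np.float32),q[None,:,0].copy(),q[None,:,1].copy(),cv2.INTER_LINEAR)[0]
I={"top0":np.load("topi.npy"),"top1":np.load("topc.npy"),"side0":np.load("sidei.npy"),"side1":np.load("cur.npy")}
xs=np.arange(66,112,2.)
for k in("top0","top1","side0","side1"):
    for y in(-34,-26,26,34): print(k,y,prof(k[:-1],I[k],xs,y,74)[:,0].astype(int).tolist())
xs=np.arange(105,135,1.)
# pointer tip: yellow deficit integrated across width (area of yellow per x), z=76
ys=np.arange(-9,9.1,.5)
for k in("top0","top1","side0","side1"):
    a=np.mean([np.clip(245-prof(k[:-1],I[k],xs,y,76)[:,2],0,None) for y in ys],0); print(k,a.astype(int).tolist())
# top shift by subpixel matching of crossbar
g=lambda a:cv2.cvtColor(a.astype(np.uint8),cv2.COLOR_RGB2GRAY)
A=cv2.resize(g(I["top0"])[152:172,260:290],None,fx=16,fy=16,interpolation=2);B=cv2.resize(g(I["top1"])[142:172,256:294],None,fx=16,fy=16,interpolation=2)
_,v,_,l=cv2.minMaxLoc(cv2.matchTemplate(B,A,5)); sh=np.array(l)/16-[4,10]; d=(proj("top",W(80,0,74))-proj("top",W(70,0,74)))/10
print(sh,v,"mm",sh@d/(d@d))
E
```

```text
top0 -34 [103, 113, 110, 110, 110, 110, 111, 109, 97, 84, 78, 87, 82, 72, 73, 73, 94, 121, 140, 139, 140, 140, 139]
top0 -26 [102, 111, 111, 110, 111, 111, 110, 106, 100, 95, 103, 108, 109, 106, 103, 107, 109, 110, 117, 122, 123, 120, 115]
top0 26 [79, 99, 111, 111, 111, 110, 109, 110, 111, 111, 106, 108, 118, 102, 82, 74, 75, 86, 103, 118, 126, 132, 133]
top0 34 [79, 99, 110, 111, 110, 109, 109, 110, 130, 169, 203, 210, 191, 143, 79, 73, 73, 88, 114, 142, 141, 140, 140]
top1 -34 [167, 70, 60, 62, 76, 96, 113, 111, 111, 111, 110, 110, 103, 89, 74, 73, 94, 120, 140, 140, 140, 140, 140]
top1 -26 [59, 60, 59, 62, 73, 96, 109, 111, 111, 110, 110, 110, 109, 105, 102, 106, 108, 109, 116, 122, 123, 119, 113]
top1 26 [123, 110, 83, 59, 60, 74, 94, 111, 111, 111, 110, 110, 110, 103, 87, 73, 73, 85, 99, 110, 115, 121, 121]
top1 34 [228, 203, 112, 71, 61, 70, 91, 107, 111, 111, 110, 109, 109, 104, 92, 74, 73, 87, 113, 140, 140, 140, 140]
side0 -34 [142, 174, 169, 167, 166, 166, 170, 161, 86, 97, 99, 97, 97, 97, 97, 95, 96, 156, 221, 209, 207, 207, 207]
side0 -26 [134, 176, 168, 167, 166, 165, 1
[... 729 characters left out ...]
165, 166, 165, 130, 25, 24, 35, 96, 174, 208, 203, 202]
top0 [38, 38, 36, 32, 28, 21, 15, 12, 10, 8, 8, 5, 3, 2, 2, 2, 3, 4, 7, 12, 17, 18, 14, 8, 5, 4, 4, 4, 5, 6]
top1 [39, 40, 39, 39, 38, 36, 36, 36, 36, 38, 38, 37, 35, 30, 26, 21, 18, 17, 18, 22, 25, 23, 15, 8, 5, 4, 4, 4, 5, 9]Traceback (most recent call last):
  File "<stdin>", line 13, in <module>
  File "<stdin>", line 4, in prof
  File "h.py", line 14, in proj
    c,f=K(n); E=np.array(c["extrinsics"]); p=E[:3,:3].T@(np.array(P)-E[:3,3]); s=np.array([p[0],-p[1]])/-p[2]
        ~^^^
  File "h.py", line 4, in K
    c=camera_info(n); f=210/np.tan(np.radians(c["vfov"]/2)); return c,f
ValueError: time passes only in moves, steps and waits
```

```bash
python3 - <<'E'
from h import *
s=np.load("cur.npy").astype(np.uint8)[120:300,200:400]; t=np.load("topc.npy")[90:270,170:370]
save(np.hstack([cv2.resize(x,None,fx=2,fy=2,interpolation=2) for x in(s,t)]),"fin.png")
E
```

```text
(no output)
```

View pics/fin.png

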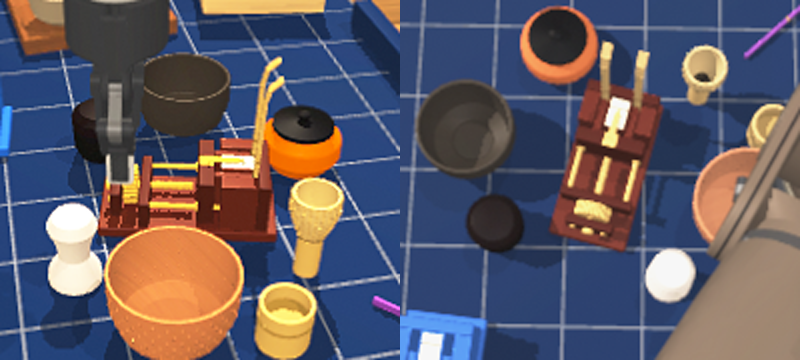

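The scoops stand upright with the curved tips at (270,70), the pointer is at the line, and the other things are undisturbed. The gripper only overlaps the wheel in this projection. It is about 20 cm away.

```bash
python3 -c "
from bench import ticket,status
s=status.sense();print(s['clock'],s['wrist_force']);print(ticket.hand_in())"
```

```text
11.7 [ 0.12189352 -0.35240235 -0.1178357 ]
the job is handed in; nothing more can be done
None
```

I rolled the jaw closed by its wheel until the pointer stood at the gauge line, to within about 0.8 mm by the images; both scoops are upright, the hand is clear, and I handed the job in at 11.7 s (no verdict was returned).

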